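# Make up two sample kits from the formulation bench

### The arm

A 7-joint arm with a two-finger parallel gripper is mounted at the origin on the work surface. World frame = base frame: x ahead of the robot, y to its left, z up, the work surface at z = 0. Lengths are in mm, angles in rad, forces in N, time in s.
With the tool pointing down it reaches from about 400 to 875 mm from the base axis. Payload 4.4 kg.
Tool frame: the origin (TCP) lies at the very end of the fingers, on their centre line; the grasp point (between the pads) lies 19 mm behind it; z points along the fingers, y is the line along which they close (so a half turn about z gives the same grasp; the last joint's range is limited). The gripper opens to 85 mm and grips with 20 to 120 N. Pads are 22 mm wide; open, the fingers measure 114 mm over their backs; the gripper's body (76 mm by 85 mm) begins 54 mm behind the grasp point. The pads swing forward as they close: fully open they stand 13 mm farther back than shut.
Start: joints at [1.09, 0.628, 0.038, 1.517, -0.027, 0.996, -0.02], TCP at [261.983, -594.881, 231.313] pointing down, gripper open.
Joint ranges: [-3.06, 3.06], [-0.37, 2.12], [-1.25, 1.32], [0.18, 2.47], [-1.1, 4.24], [0.23, 1.98], [-2.94, 2.94]. Speed limits (rad/s): [2.57, 2.57, 3.14, 3.14, 3.14, 3.14, 3.14].

### API

Orientations are given as [roll, pitch, yaw] about the fixed x, y, z axes, in that order (R = Rz(yaw) Ry(pitch) Rx(roll)).
In Python, from cell import ctrl gives the robot as it stands.
- The arm moves only by the tool step_arm, never from a script. Its argument "series" is a list that holds one entry, the list of rows, each a list of 7 numbers: the turn, a rotation vector about the tool's x, y, z as a fraction of full scale, then the shift along the tool's x, y, z as a fraction of full scale, then the closure, from 0 (fully open) to 1 (shut). In form: [[[ax, ay, az, tx, ty, tz, gripper], ...]]. A call has 1 to 12 rows; each row shifts and turns the commanded pose from where the row before left it, along the tool's axes as they then stand; what a row does not reach is not made up. Full scale, the value 1, is 150 mm for a shift and 45 degrees for a turn. A row lasts 1/10 s, in which the tool goes at most 50 mm and 8.59 degrees, less where a joint would pass 70% of its speed; a pose out of reach is approached as far as the arm can. A call with a number of a shift or a turn outside -1 to 1 is refused whole. A call with a gripper value outside its range is refused whole. The fingers move at their own pace and stop on an object; the grip force is fixed at half the most. Time passes only in rows, so rows that do not move let the fingers close. It gives the time, the measured TCP pose, the force, the opening and the grip force at its end, in the units of the state.
- ctrl.read_state(): the state, without advancing time (a new reading comes with each control period).
- ctrl.get_image(name): name is "scene" or "top" or "wrist"; returns a dict with "img" (480x640x3 uint8, red, green, blue), "fx", "fy", "cx", "cy" (pixels), "dist" ([k1, k2, p1, p2, k3] as OpenCV has them; the pictures are not rectified), "R" (3x3) and "t" (3): a world point X has camera coordinates R X + t. Camera axes: x right, y down, z forward; pixel columns grow to the right and rows downward; lengths in mm; the calibration is good to about 2 mm. A picture is of the moment at which its call begins. There is no depth.
- ctrl.finish_job(): hands the job in; it is judged then, once.
Trained networks look in a picture, given as the dict that the camera call returned (one of the last four; its "shot" number tells which), for a name from the list of things; names that differ only in an ending like _2 or _b are one class to them, and where a whole thing is asked for, a point or a joint stands for the part that bears it (a point fixed in the world has none). Each returns a list of dicts, best first, with "score" (0 to 1); they miss things now and then, are a little off and sometimes report something else, mostly with a low value. They report only what shows in the picture. A call takes as long as a camera call. They do not tell look-alikes from the thing itself.
- ctrl.recognise(picture, thing): "centre" ([column, row] in pixels, amid what is visible of it).
The state is a dict: "clock": time; "qpos": joint angles; "qd": joint speeds; "tau": joint torques, N m; "eef_pos": TCP position; "tool_rot": TCP orientation; "force": force on the tool from outside, world axes, zero at the start; "torque": the same for the moment, N m; "width": finger opening in mm; "gripper_force": force on a finger pad.
Only numpy, scipy, OpenCV 4.12 (cv2) and the standard library are available. Lean on these libraries where they do the work, as an engineer would, in place of code of your own. Each camera call takes 0.05 s, during which the arm holds its last target. There are 200 camera calls.

### The job

Make up two sample kits: in the rectangular tray, stand the tall bottle in the larger bay and the dosing nozzle in the smaller bay; in the round tray, stand the squat jar on one side of the divider and the small slim bottle on the other. The nozzle is in one of the three closed compartments of the white organiser: open only the lid of that one (it may stay open) and leave the other lids shut. Set everything down upright on the tray floors without dropping it.

Things in the scene. Friction and masses are not known exactly. Their poses are not given: they have to be found in the camera images.
- long_tray: Grey rectangular kit tray fixed to the table, 90 mm (its x) by 190 mm (its y), 18 mm high, walls and floor 3 mm, open on top. A 3 mm divider as high as the walls, across it at y = +12 mm, makes two bays: the larger (102 mm long, centre y = -41 mm) and the smaller (78 mm long, centre y = +53 mm). Origin: centre of its underside, on the table.
- round_tray: Grey round kit tray fixed to the table, 160 mm across, 18 mm high, wall and floor 3 mm, open on top. A straight 3 mm divider 16 mm high along its x axis through the centre makes two half-round bays, on its +y and -y sides; good spots are at y = +39 and -39 mm. Origin: centre of its underside, on the table.
- tall_bottle: Tall blue plastic bottle standing loose on the table: body 42 mm in diameter up to 80 mm, sloping shoulder, 30 mm cap from 93 mm to the top at 115 mm. 0.13 to 0.25 kg. Origin: centre of its underside; z is its axis.
- jar: Squat blue plastic jar with a lid that stays on, standing loose on the table: 55 mm high, body 52 mm in diameter, lid 56 mm in diameter from 37 mm up to the top. 0.08 to 0.17 kg. Origin: centre of its underside; z is its axis.
- small_bottle: Small slim blue plastic bottle standing loose on the table: 78 mm high, body 32 mm in diameter up to 55 mm, neck 20 mm in diameter from 62 mm to the top. About 0.06 kg. Origin: centre of its underside; z is its axis.
- nozzle: Small blue plastic dosing nozzle standing loose in one closed compartment of the organiser, seen through its clear lid: 34 mm high, round base 26 mm in diameter up to 23 mm, tapering to a 10 mm spout. 20 g. Origin: centre of its underside; z is its axis. The other two compartments hold a flat ring and a small block, not wanted.
- organiser: White parts organiser, fixed: 100 mm (its x) by 276 mm (its y), 40 mm high, walls and floor 4 mm. Three compartments in a row, centres at y = +90, 0, -90 mm, each 92 (x) by 86 (y) mm inside, each under its own clear lid with a metal bar handle. Lids hinge on the far side: hinge line along y at x = +46, z = 41 mm (details under the lids). Origin: centre of its underside, on the table; its -x side faces the robot.
- lid0 (a joint): Lid at organiser y = +90 mm (left seen from the robot). Flat, clear, 3 mm. Rad: 0 shut, grows as the near edge swings up and away from the robot, stop at 2.2; stays where left, 1 N moves it. Handle: 10 mm bar along y, between 8 mm posts 44 mm apart, 26 mm gap under it; when shut its axis is at organiser x = -39, z = 75 mm, mid-compartment. Open beyond 1.9 to leave room above.
- lid1 (a joint): Lid at organiser y = 0 (middle). Flat, clear, 3 mm. Rad: 0 shut, grows as the near edge swings up and away from the robot, stop at 2.2; stays where left, 1 N moves it. Handle: 10 mm bar along y, between 8 mm posts 44 mm apart, 26 mm gap under it; when shut its axis is at organiser x = -39, z = 75 mm, mid-compartment. Open beyond 1.9 to leave room above.
- lid2 (a joint): Lid at organiser y = -90 mm (right seen from the robot). Flat, clear, 3 mm. Rad: 0 shut, grows as the near edge swings up and away from the robot, stop at 2.2; stays where left, 1 N moves it. Handle: 10 mm bar along y, between 8 mm posts 44 mm apart, 26 mm gap under it; when shut its axis is at organiser x = -39, z = 75 mm, mid-compartment. Open beyond 1.9 to leave room above.
Not all that is in view belongs to the job. What is shaped like the small_bottle but brown is not meant.

How it is judged (in metres and radians):
At the end, for the whole second after the job is handed in: Tall bottle in the larger and nozzle in the smaller bay of the rectangular tray; jar and small bottle in different halves of the round tray; each upright within 0.12 rad on the tray floor (within 5 mm), at rest. The opened lid may be in any position (z of tall_bottle in the frame of long_tray between -0.002 and 0.008 m and angle between each of tall_bottle, nozzle, jar, small_bottle's own z axis and vertical below 0.12 rad and linear speed of each of tall_bottle, nozzle, jar, small_bottle below 0.02 m/s and angular speed of each of tall_bottle, nozzle, jar, small_bottle below 0.2 rad/s and y of tall_bottle in the frame of long_tray between -0.092 and 0.01 m and x of tall_bottle in the frame of long_tray between -0.042 and 0.042 m and z of nozzle in the frame of long_tray between -0.002 and 0.008 m and y of nozzle in the frame of long_tray between 0.014 and 0.092 m and x of nozzle in the frame of long_tray between -0.042 and 0.042 m and z of jar in the frame of round_tray between -0.002 and 0.008 m and horizontal distance between each of jar, small_bottle and round_tray below 0.075 m and z of small_bottle in the frame of round_tray between -0.002 and 0.008 m and ((y of jar in the frame of round_tray above 0.002 m and y of small_bottle in the frame of round_tray below -0.002 m) or (y of jar in the frame of round_tray below -0.002 m and y of small_bottle in the frame of round_tray above 0.002 m))); the robot touches nothing.
It fails at once if a lid is raised (over 0.2 rad) whose compartment does not hold the nozzle ((value of joint lid0 above 0.2 rad and distance of nozzle from where it was at the start of the episode below 0.03 m and (y of nozzle in the frame of organiser below 0.045 m or y of nozzle in the frame of organiser above 0.135 m)) or (value of joint lid1 above 0.2 rad and distance of nozzle from where it was at the start of the episode below 0.03 m and (y of nozzle in the frame of organiser below -0.045 m or y of nozzle in the frame of organiser above 0.045 m)) or (value of joint lid2 above 0.2 rad and distance of nozzle from where it was at the start of the episode below 0.03 m and (y of nozzle in the frame of organiser below -0.135 m or y of nozzle in the frame of organiser above -0.045 m))).
It fails at once if two lids are raised at once (value of joint each of lid0, lid1 above 0.2 rad or value of joint each of lid1, lid2 above 0.2 rad or value of joint each of lid0, lid2 above 0.2 rad).
It fails at once if one of the four things is dropped from more than about 4 cm or sent flying ((linear speed of tall_bottle above 0.9 m/s and contact force between the fingers and tall_bottle below 0.05 N) or (linear speed of jar above 0.9 m/s and contact force between the fingers and jar below 0.05 N) or (linear speed of small_bottle above 0.9 m/s and contact force between the fingers and small_bottle below 0.05 N) or (linear speed of nozzle above 0.9 m/s and contact force between the fingers and nozzle below 0.05 N)).
It also fails if it takes over 122 s, if anything falls off the work surface, if the arm or the gripper's body presses on something with over 40 N, if the wrist force passes 120 N, or if a joint passes its speed limit or range.

## Working session

There is one attempt and no reset: what is moved stays moved. The work goes in short steps, Python scripts to look and compute and a tool call to move; the robot and the scene stay as the last step left them, time stands still between calls to the robot, and variables do not carry over. Pictures are saved under pics/ and viewed, at most 14 in all, crops included, and the job is handed in when it is done.

Besides the shell and the picture viewer there is one more tool, called as name([rows], argument=value, ...), one row to a line, values as JSON. step_arm: Moves the arm, as the interface text tells. Shift numbers are shares of 150 mm and turn numbers shares of 45 degrees, none past 1 either way. Its arguments: {"type":"object","properties":{"series":{"type":"array","items":{"type":"array","items":{"type":"array","items":{"type":"number","minimum":-1,"maximum":1}}}}},"required":["series"]}

```bash
mkdir -p pics
cat > h.py <<'E'
import numpy as np, cv2
from cell import ctrl
def K(p): return np.array([[p["fx"],0,p["cx"]],[0,p["fy"],p["cy"]],[0,0,1.]])
def ray(p,uv,z):
    n=cv2.undistortPoints(np.array([[uv]],float),K(p),np.array(p["dist"],float))[0,0]
    R=np.array(p["R"]);t=np.array(p["t"]);c=-R.T@t;d=R.T@np.array([n[0],n[1],1])
    return c+d*(z-c[2])/d[2]
def proj(p,X):
    return cv2.projectPoints(np.array(X,float).reshape(-1,3),cv2.Rodrigues(np.array(p["R"],float))[0],np.array(p["t"],float),K(p),np.array(p["dist"],float))[0].reshape(-1,2)
def save(p,n,crop=None,s=1):
    im=p["img"][...,::-1]
    if crop: a,b,c,d=crop; im=im[b:d,a:c]
    cv2.imwrite("pics/"+n,cv2.resize(im,None,fx=s,fy=s,interpolation=cv2.INTER_CUBIC))
E
python3 - <<'E'
from h import *
s=ctrl.read_state();print(s["clock"],s["eef_pos"],s["tool_rot"],s["width"])
zs=dict(long_tray=9,round_tray=9,tall_bottle=57,jar=30,small_bottle=40,nozzle=20,organiser=40,lid0=42,lid1=42,lid2=42)
for c in("top","scene"):
    p=ctrl.get_image(c);save(p,c+"0.png")
    print(c,-np.array(p["R"]).T@p["t"])
    for k,z in zs.items():
        for r in ctrl.recognise(p,k)[:3]:
            print(k,np.round(r["centre"]),round(r["score"],2),np.round(ray(p,r["centre"],z)))
E
```

```text
0.0 [ 261.71156736 -594.294802    230.37640307] [-3.13965712e+00  3.82501478e-05  4.14787992e-01] 85.44628613227606
top [ 385.20733048  -44.6974115  1065.27980304]
long_tray [220. 301.] 0.73 [445. 149.   9.]
round_tray [373. 300.] 0.68 [ 451. -157.    9.]
round_tray [114. 274.] 0.46 [496. 364.   9.]
tall_bottle [447. 210.] 0.75 [ 628. -299.   57.]
jar [111. 275.] 0.57 [492. 361.  30.]
small_bottle [452. 272.] 0.87 [ 506. -311.   40.]
small_bottle [493. 234.] 0.84 [ 583. -393.   40.]
small_bottle [483. 277.] 0.8 [ 497. -370.   40.]
organiser [303. 215.] 0.69 [617. -14.  40.]
lid0 [261. 214.] 0.88 [617.  69.  42.]
lid0 [353. 220.] 0.88 [ 607. -114.   42.]
lid0 [303. 217.] 0.83 [612. -15.  42.]
lid1 [261. 214.] 0.88 [617.  69.  42.]
lid1 [353. 220.] 0.88 [ 607. -114.   42.]
lid1 [303. 217.] 0.83 [612. -15.  42.]
lid2 [261. 214.] 0.88 [617.  69.  42.]
lid2 [353. 220.] 0.88 [ 607. -114.   42.]
lid2 [303. 217.] 0.83 [612. -15.  42.]
scene [1159.91237194 -281.25826603  887.65442341]
long_tray [371. 192.] 0.74 [440. 147.   9.]
round_tray [259. 231.] 0.74 [ 449. -161.    9.]
tall_bottle [218. 300.] 0.71 [ 630. -304.   57.]
jar [451. 178.] 0.92 [491. 356.  30.]
small_bottle [203. 265.] 0.83 [ 519. -312.   40.]
small_bottle [145. 267.] 0.8 [ 472. -439.   40.]
small_bottle [172. 303.] 0.6 [ 590. -400.   40.]
organiser [341. 263.] 0.6 [634. -25.  40.]
lid0 [337. 259.] 0.85 [620. -29.  42.]
lid0 [379. 246.] 0.82 [626.  74.  42.]
lid0 [302. 268.] 0.57 [ 615. -111.   42.]
lid1 [337. 259.] 0.85 [620. -29.  42.]
lid1 [379. 246.] 0.82 [626.  74.  42.]
lid1 [302. 268.] 0.57 [ 615. -111.   42.]
lid2 [337. 259.] 0.85 [620. -29.  42.]
lid2 [379. 246.] 0.82 [626.  74.  42.]
lid2 [302. 268.] 0.57 [ 615. -111.   42.]
```

View pics/top0.png

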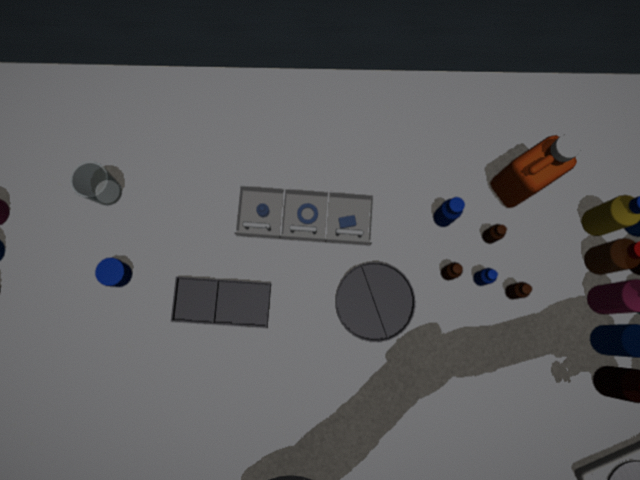

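View pics/scene0.png

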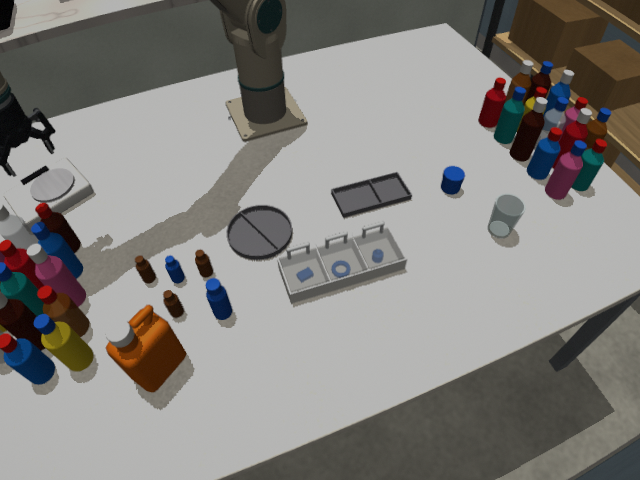

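The small blue bottle is at top (486,276), among brown look-alikes at (452,270), (493,233) and (518,290). Only the blue one fits. The nozzle looks like the round spot under the left lid at (263,210). The middle holds a ring (307,213) and the right a block (347,222).

```bash
cat > fit.py <<'E'
from h import *
from scipy.optimize import minimize
def cyl(prof,x,y):
    a=np.linspace(0,2*np.pi,40,endpoint=False)
    return [np.c_[np.r_[x+r0*np.cos(a),x+r1*np.cos(a)],np.r_[y+r0*np.sin(a),y+r1*np.sin(a)],np.r_[0*a+z0,0*a+z1]] for z0,r0,z1,r1 in prof]
P=dict(tall_bottle=[(0,21,80,21),(80,21,93,15),(93,15,115,15)],jar=[(0,26,37,26),(37,28,55,28)],small_bottle=[(0,16,55,16),(55,16,62,10),(62,10,78,10)])
S=4
def rend(p,parts):
    m=np.zeros((480,640),np.uint8)
    for X in parts:
        h=cv2.convexHull(proj(p,X).astype(np.float32)); cv2.fillConvexPoly(m,np.round(h*16).astype(np.int32),255,cv2.LINE_AA,4)
    return m/255.
def blue(p):
    i=p["img"].astype(int); return ((i[...,2]>i[...,0]+35)&(i[...,2]>i[...,1]+25)).astype(float)
def fit(ps,name,x0):
    def c(v):
        e=0
        for p in ps:
            r=rend(p,cyl(P[name],*v)); m=blue(p); k=cv2.dilate((rend(p,cyl([(0,45,115,45)],*x0))>0).astype(np.uint8),np.ones((3,3)))
            m=m*k; e+=1-np.minimum(r,m).sum()/np.maximum(r,m).sum()
        return e
    o=minimize(c,x0,method="Nelder-Mead",options=dict(initial_simplex=[x0,[x0[0]+12,x0[1]],[x0[0],x0[1]+12]],xatol=.3,fatol=1e-4))
    return o.x,o.fun/len(ps)
E
python3 - <<'E'
from fit import *
ps=[ctrl.get_image("top"),ctrl.get_image("scene")]
for n,x in dict(tall_bottle=(628,-300),jar=(492,359),small_bottle=(497,-375)).items():
    for q in (ps,ps[:1],ps[1:]): print(n,*fit(q,n,x))
save(ps[0],"crop.png",(165,170,425,350),3)
save(ps[1],"crop2.png",(120,180,420,330),2.6)
E
```

```text
tall_bottle [ 624.95046139 -303.00269365] 0.36824222012633845
tall_bottle [ 628.0499649  -303.33985519] 0.5749351596908968
tall_bottle [ 625.20218304 -303.06294626] 0.16253747684404563
jar [496.52061819 355.04219112] 0.2503739878451158
jar [496.5939467  354.84301805] 0.33303913626966175
jar [495.17567039 356.836375  ] 0.16656524328663536
small_bottle [ 499.5744     -377.05800397] 0.41353178787584016
small_bottle [ 500.16975582 -376.28846572] 0.6005768808320837
small_bottle [ 500.03515625 -378.4921875 ] 0.22537382457222144
```

View pics/crop.png

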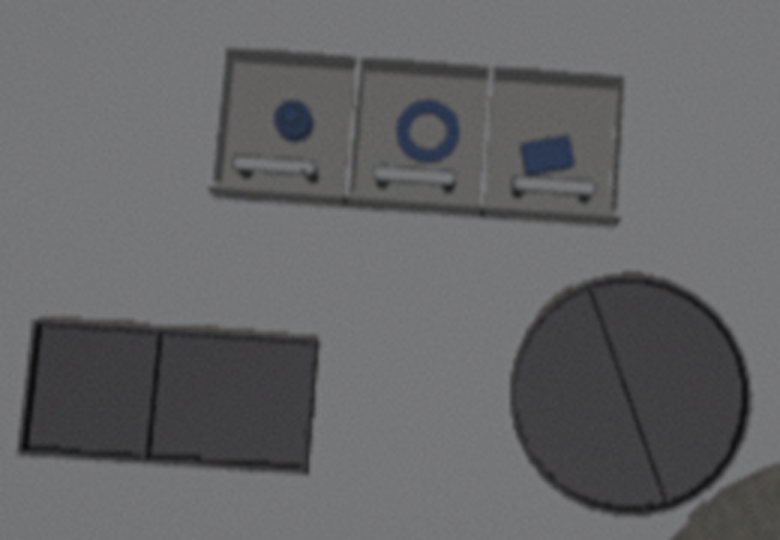

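View pics/crop2.png

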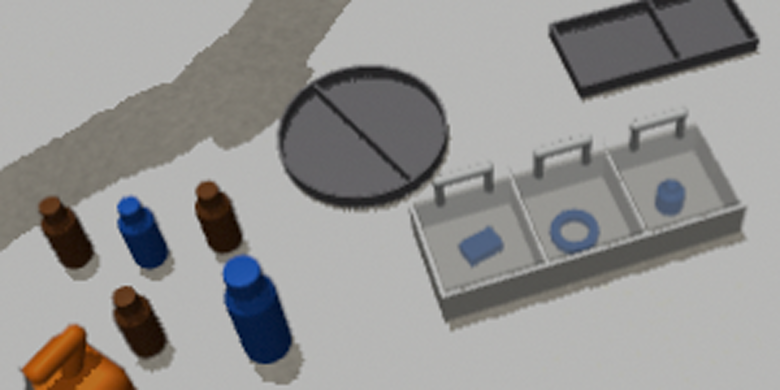

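The crops confirm it. The nozzle (tapered and round) is under lid0, at (294,121) in the top crop. The ring is in the middle and the block on the right. The wanted small bottle is the blue one at (143,235) in the scene crop, with brown bottles on either side of it.

Run:
```python
from h import *
p=ctrl.get_image("top")
def g(u,v,z): return np.round(ray(p,(165+u/3-1/3,170+v/3-1/3),z)[:2],1)
for n,L,z in [("longtray",[(37,320),(318,339),(307,472),(21,455),(160,332),(149,460)],18),("round",[(512,394),(749,394),(630,272),(630,515),(590,290),(665,500)],18),("org",[(228,50),(622,77),(618,221),(212,190)],40),("bars",[(237,162),(313,167),(378,174),(453,179),(514,185),(592,190)],75),("noz",[(294,121)],25)]:
    q=np.array([g(u,v,z) for u,v in L]);print(n,q.tolist(),"mean",q[:4].mean(0))
w=ctrl.get_image("wrist");s=ctrl.read_state()
R=np.array(w["R"]);print(R,-R.T@w["t"],w["fx"],s["eef_pos"],s["qpos"])
```

```text
longtray [[492.0, 234.6], [482.0, 47.7], [394.6, 52.2], [403.1, 239.7], [485.1, 152.7], [401.0, 155.9]] mean [442.925 143.55 ]
round [[447.4, -81.8], [449.7, -238.9], [530.1, -160.3], [369.8, -159.7], [517.5, -133.4], [379.7, -182.7]] mean [ 449.25  -160.175]
org [[673.4, 111.9], [659.1, -152.9], [561.0, -150.0], [577.6, 118.7]] mean [617.775 -18.075]
bars [[589.5, 97.9], [587.0, 49.2], [583.1, 7.4], [580.6, -40.7], [577.3, -79.8], [574.8, -129.8]] mean [585.05  28.45]
noz [[628.8, 67.7]] mean [628.8  67.7]
[[ 4.03101287e-01 -9.15155236e-01  4.95776245e-04]
 [-8.70343735e-01 -3.83195467e-01  3.09294386e-01]
 [-2.82862398e-01 -1.25108461e-01 -9.50966212e-01]] [ 334.32039811 -562.20284175  374.03538691] 375.62192238177886 [ 261.99579768 -594.90748065  231.32720567] [ 1.09019355  0.62840685  0.03852588  1.5173446  -0.02703662  0.99630091
 -0.0200038 ]
```

step_arm([
  [[0, 0, -0.184, 0, 0, 0, 0.4], [0, 0, -0.184, 0, 0, 0, 0.4], [0, 0, -0.184, 0, 0, 0, 0.4], [0, 0, -0.184, 0, 0, 0, 0.4], [0, 0, -0.184, 0, 0, 0, 0.4], [0, 0, -0.184, 0, 0, 0, 0.4], [0, 0, -0.184, 0, 0, 0, 0.4], [0, 0, -0.184, 0, 0, 0, 0.4], [0, 0, 0, 0.18, 0.2, 0, 0.4], [0, 0, 0, 0.18, 0.2, 0, 0.4], [0, 0, 0, 0.18, 0.2, 0, 0.4], [0, 0, 0, 0.18, 0.2, 0, 0.4]],
])

```text
clock: 2.5
eef_pos: [382.9, -485.9, 231.4]
tool_rot: [3.141, 0.0, 1.57]
force: [-0.2, -0.2, 0.1]
width: 51.1
gripper_force: 0.0
```

step_arm([
  [[0, 0, 0, 0.18, 0.2, 0, 0.4], [0, 0, 0, 0.18, 0.2, 0, 0.4], [0, 0, 0, 0.18, 0.2, 0, 0.4], [0, 0, 0, 0.18, 0.18, 0, 0.4], [0, 0, 0, 0, 0, 0.2, 0.4], [0, 0, 0, 0, 0, 0.2, 0.4], [0, 0, 0, 0, 0, 0.1, 0.4], [0, 0, 0, 0, 0, 0, 0.4]],
])

```text
clock: 3.3
eef_pos: [497.4, -377.9, 153.8]
tool_rot: [-3.137, -0.003, 1.571]
force: [1.1, 0.0, -0.7]
width: 51.5
gripper_force: 0.0
```

Run:
```python
from fit import *
p=ctrl.get_image("wrist");print(fit([p],"small_bottle",(500,-377)))
i=p["img"].copy();m=(rend(p,cyl(P["small_bottle"],500,-377))>.5).astype(np.uint8)
cv2.drawContours(i,cv2.findContours(m,0,1)[0],-1,(255,255,0),1);p["img"]=i;save(p,"w1.png")
```

```text
(array([ 499.68127896, -375.65142033]), np.float64(0.46612314266889165))
```

View pics/w1.png

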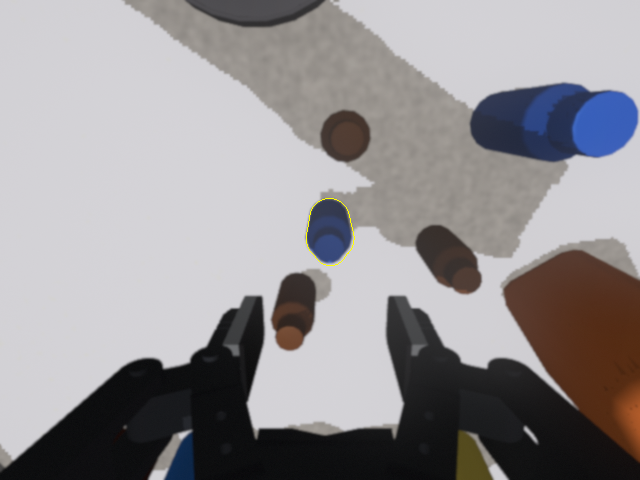

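The blue bottle's outline fits at (330,232) and lies between the fingers, with the brown bottles clear of the finger paths. I'll go down and grip it.

step_arm([
  [[0, 0, 0, 0.01, 0.01, 0.2, 0.4], [0, 0, 0, 0, 0, 0.2, 0.4], [0, 0, 0, 0, 0, 0.2, 0.4], [0, 0, 0, 0, 0, 0.18, 0.4], [0, 0, 0, 0, 0, 0.08, 0.4], [0, 0, 0, 0, 0, 0, 0.4], [0, 0, 0, 0, 0, 0, 1], [0, 0, 0, 0, 0, 0, 1], [0, 0, 0, 0, 0, 0, 1], [0, 0, 0, 0, 0, 0, 1], [0, 0, 0, 0, 0, 0, 1], [0, 0, 0, 0, 0, 0, 1]],
])

```text
clock: 4.55
eef_pos: [501.7, -378.2, 29.3]
tool_rot: [3.139, 0.002, 1.571]
force: [0.3, 0.7, 6.9]
width: 30.1
gripper_force: 59.8
```

step_arm([
  [[0, 0, 0, 0, 0, -0.1, 1], [0, 0, 0, 0, 0, -0.2, 1], [0, 0, 0, 0, 0, -0.25, 1], [0, 0, 0, 0, 0, -0.25, 1], [0, 0, 0, 0.12, -0.03, 0, 1], [0, 0, 0, 0.24, -0.05, 0, 1], [0, 0, 0, 0.24, -0.05, 0, 1], [0, 0, 0, 0.24, -0.05, 0, 1], [0, 0, 0, 0.24, -0.05, 0, 1], [0, 0, 0, 0.12, -0.03, 0, 1], [0, 0, 0, 0, 0, 0, 1], [0, 0, 0, 0, 0, 0, 1]],
])

```text
clock: 5.75
eef_pos: [461.9, -197.8, 148.3]
tool_rot: [3.14, 0.001, 1.571]
force: [-0.6, -0.8, -0.3]
width: 30.4
gripper_force: 59.5
```

step_arm([
  [[0, 0, 0, 0, 0, 0.2, 1], [0, 0, 0, 0, 0, 0.2, 1], [0, 0, 0, 0, 0, 0.2, 1], [0, 0, 0, 0, 0, 0.1, 1], [0, 0, 0, 0, 0, 0.05, 1], [0, 0, 0, 0, 0, 0.02, 1], [0, 0, 0, 0, 0, 0, 1], [0, 0, 0, 0, 0, 0, 1]],
])

```text
clock: 6.55
eef_pos: [462.3, -198.4, 32.6]
tool_rot: [3.14, 0.001, 1.57]
force: [0.1, -0.2, -0.8]
width: 30.2
gripper_force: 59.5
```

step_arm([
  [[0, 0, 0, 0, 0, 0.01, 1], [0, 0, 0, 0, 0, 0, 1], [0, 0, 0, 0, 0, 0, 0.4], [0, 0, 0, 0, 0, 0, 0.4], [0, 0, 0, 0, 0, 0, 0.4], [0, 0, 0, 0, 0, -0.1, 0.4], [0, 0, 0, 0, 0, -0.2, 0.4], [0, 0, 0, 0, 0, -0.3, 0.2], [0, 0, 0, 0, 0, -0.3, 0.2], [0, 0, 0, -0.15, 0.22, 0, 0.2], [0, 0, 0, -0.18, 0.27, 0, 0.2], [0, 0, 0, -0.18, 0.27, 0, 0.2]],
])

```text
clock: 7.75
eef_pos: [576.6, -275.0, 166.3]
tool_rot: [3.141, 0.001, 1.571]
force: [2.5, 1.1, 0.6]
width: 68.6
gripper_force: 0.0
```

step_arm([
  [[0, 0, 0, -0.18, 0.27, 0, 0.2], [0, 0, 0, 0, 0.05, 0, 0.2], [0, 0, 0, 0, 0, 0, 0.2]],
])

```text
clock: 8.05
eef_pos: [624.0, -300.5, 164.0]
tool_rot: [-3.141, -0.001, 1.571]
force: [-0.2, 0.6, -0.3]
width: 68.5
gripper_force: 0.0
```

Run:
```python
from fit import *
p=ctrl.get_image("wrist");print(ctrl.read_state()["eef_pos"],fit([p],"tall_bottle",(625,-303)))
q=[ctrl.get_image("scene"),ctrl.get_image("top")]
for c in q: print(fit([c],"small_bottle",(462,-198)))
save(q[0],"s1.png",(120,180,420,330),2.6)
```

```text
[ 622.77054976 -299.76736852  164.2072535 ] (array([ 625.01250839, -301.63264275]), np.float64(0.3874626198955219))
(array([ 458.02403444, -198.04581106]), np.float64(0.20737015761960598))
(array([ 459.00449896, -197.05371308]), np.float64(0.5819911269711144))
```

View pics/s1.png

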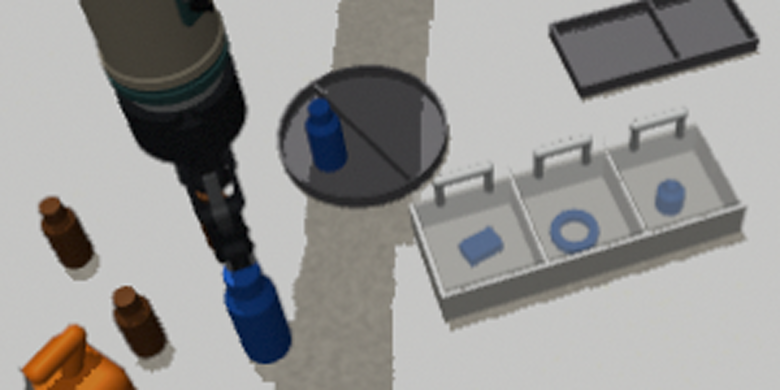

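The small bottle stands upright in the round tray, at about (328,140) in the crop, on the -y side of the divider. The third brown bottle is hidden by the arm. Next is the tall bottle.

step_arm([
  [[0, 0, 0, -0.01, 0.01, 0.15, 0.2], [0, 0, 0, 0, 0, 0.2, 0.2], [0, 0, 0, 0, 0, 0.2, 0.2], [0, 0, 0, 0, 0, 0.15, 0.2], [0, 0, 0, 0, 0, 0.06, 0.2], [0, 0, 0, 0, 0, 0, 0.2], [0, 0, 0, 0, 0, 0, 1], [0, 0, 0, 0, 0, 0, 1], [0, 0, 0, 0, 0, 0, 1], [0, 0, 0, 0, 0, 0, 1], [0, 0, 0, 0, 0, 0, 1], [0, 0, 0, 0, 0, 0, 1]],
])

```text
clock: 9.4
eef_pos: [625.9, -302.8, 53.5]
tool_rot: [3.139, 0.001, 1.571]
force: [-2.8, 0.3, 6.4]
width: 40.4
gripper_force: 61.0
```

step_arm([
  [[0, 0, 0, 0, 0, -0.1, 1], [0, 0, 0, 0, 0, -0.2, 1], [0, 0, 0, 0, 0, -0.25, 1], [0, 0, 0, 0, 0, -0.2, 1], [0, 0, 0, 0, 0, -0.1, 1], [0, 0, 0, 0.12, -0.06, 0, 1], [0, 0, 0, 0.25, -0.11, 0, 1], [0, 0, 0, 0.27, -0.12, 0, 1], [0, 0, 0, 0.27, -0.12, 0, 1], [0, 0, 0, 0.27, -0.12, 0, 1], [0, 0, 0, 0.27, -0.12, 0, 1], [0, 0, 0, 0.27, -0.12, 0, 1]],
])

```text
clock: 10.6
eef_pos: [508.1, -42.9, 178.8]
tool_rot: [-3.141, -0.0, 1.571]
force: [1.1, 0.6, -2.5]
width: 40.1
gripper_force: 61.1
```

step_arm([
  [[0, 0, 0, 0.27, -0.12, 0, 1], [0, 0, 0, 0.27, -0.12, 0, 1], [0, 0, 0, 0.25, -0.12, 0, 1], [0, 0, 0, 0.2, -0.1, 0, 1], [0, 0, 0, 0, 0, 0, 1], [0, 0, 0, 0, 0, 0, 1], [0, 0, 0, 0, 0, 0, 1]],
])

```text
clock: 11.3
eef_pos: [440.8, 103.1, 178.8]
tool_rot: [3.141, 0.001, 1.569]
force: [0.5, -0.5, -1.4]
width: 40.2
gripper_force: 61.1
```

step_arm([
  [[0, 0, 0, 0, 0, 0.2, 1], [0, 0, 0, 0, 0, 0.25, 1], [0, 0, 0, 0, 0, 0.2, 1], [0, 0, 0, 0, 0, 0.1, 1], [0, 0, 0, 0, 0, 0.05, 1], [0, 0, 0, 0, 0, 0, 1], [0, 0, 0, 0, 0, 0.01, 1], [0, 0, 0, 0, 0, 0, 1], [0, 0, 0, 0, 0, 0, 1]],
])

```text
clock: 12.2
eef_pos: [441.1, 104.2, 58.1]
tool_rot: [3.14, -0.0, 1.571]
force: [-0.2, 0.5, -2.3]
width: 40.4
gripper_force: 61.1
```

step_arm([
  [[0, 0, 0, 0, 0, 0.01, 1], [0, 0, 0, 0, 0, 0, 1], [0, 0, 0, 0, 0, 0, 0.2], [0, 0, 0, 0, 0, 0, 0.2], [0, 0, 0, 0, 0, 0, 0.2], [0, 0, 0, 0, 0, -0.1, 0.2], [0, 0, 0, 0, 0, -0.2, 0.2], [0, 0, 0, 0, 0, -0.25, 0.2], [0, 0, 0, 0, 0, -0.2, 0.6], [0, 0, 0, -0.1, 0.23, 0, 0.6], [0, 0, 0, -0.1, 0.25, 0, 0.6], [0, 0, 0, 0, 0.25, 0, 0.6]],
])

```text
clock: 13.4
eef_pos: [551.1, 71.0, 168.8]
tool_rot: [3.141, 0.002, 1.568]
force: [0.4, 0.3, -0.5]
width: 34.2
gripper_force: 0.0
```

step_arm([
  [[0, 0, 0, 0, 0.25, 0, 0.6], [0, 0, 0, 0, 0, 0.2, 0.6], [0, 0, 0, 0, 0, 0, 0.6], [0, 0, 0, 0, 0, 0, 0.6]],
])

```text
clock: 13.8
eef_pos: [585.8, 74.1, 137.7]
tool_rot: [-3.138, 0.0, 1.571]
force: [0.4, 0.0, -0.2]
width: 34.3
gripper_force: 0.0
```

Run:
```python
from fit import *
s=ctrl.read_state();print(s["eef_pos"],s["tool_rot"])
p=ctrl.get_image("wrist");
c=np.array([621,-19]);u=np.array([.998,-.0645]);v=np.array([.0645,.998])
g=lambda x,y,z:np.r_[c+x*u+y*v,z]
i=p["img"].copy()
for X in [g(-39,68,75),g(-39,112,75)]+[g(-50,48,43),g(-50,132,43)]:
    cv2.circle(i,tuple(int(a) for a in proj(p,X)[0]),4,(255,0,0),1)
p["img"]=i;save(p,"w2.png")
q=[ctrl.get_image("scene"),ctrl.get_image("top")]
for k in q: print(fit([k],"tall_bottle",(441,103)))
```

```text
[585.84777215  74.0782599  137.73717084] [-3.13833620e+00  4.63140622e-04  1.57132918e+00]
(array([437.79940492, 105.14463049]), np.float64(0.25213219017226074))
(array([441., 103.]), np.float64(1.0))
```

View pics/w2.png

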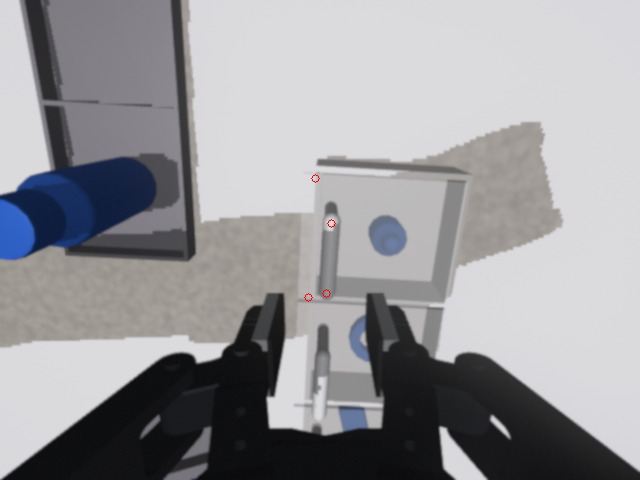

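The tall bottle stands in the larger bay. My bar marks at (332,224) and (327,294) fall on the lid0 handle, so I'll grip it.

step_arm([
  [[0, 0, 0, 0, 0.014, 0.15, 0.6], [0, 0, 0, 0, 0, 0.2, 0.6], [0, 0, 0, 0, 0, 0.15, 0.6], [0, 0, 0, 0, 0, 0.045, 0.6], [0, 0, 0, 0, 0, 0, 0.6], [0, 0, 0, 0, 0, 0, 1], [0, 0, 0, 0, 0, 0, 1], [0, 0, 0, 0, 0, 0, 1], [0, 0, 0, 0, 0, 0, 1], [0, 0, 0, 0, 0, 0, 1], [0, 0, 0, 0, 0, 0, 1]],
])

```text
clock: 15.05
eef_pos: [588.0, 74.3, 58.1]
tool_rot: [-3.139, 0.0, 1.569]
force: [-5.2, 0.6, 5.5]
width: 7.6
gripper_force: 58.4
```

step_arm([
  [[0, 0, 0, -0.003, 0.048, -0.095, 1], [0, 0, 0, -0.004, 0.064, -0.085, 1], [0, 0, 0, -0.005, 0.077, -0.073, 1], [0, 0, 0, -0.006, 0.089, -0.058, 1], [0, 0, 0, -0.006, 0.097, -0.042, 1], [0, 0, 0, 0, 0, 0, 1]],
])

```text
clock: 15.65
eef_pos: [647.3, 71.1, 114.3]
tool_rot: [3.138, -0.001, 1.568]
force: [-6.7, -0.7, 19.9]
width: 7.9
gripper_force: 59.6
```

step_arm([
  [[0, 0, 0, -0.007, 0.103, -0.025, 1], [0, 0, 0, -0.007, 0.107, -0.006, 1], [0, 0, 0, -0.007, 0.105, 0.013, 1], [0, 0, 0, -0.007, 0.102, 0.031, 1], [0, 0, 0, -0.003, 0.049, 0.022, 1], [0, 0, 0, 0, 0, 0, 1]],
])

```text
clock: 16.25
eef_pos: [717.3, 67.0, 105.5]
tool_rot: [3.138, -0.002, 1.57]
force: [0.3, 2.5, 3.7]
width: 7.5
gripper_force: 60.9
```

Run:
```python
from fit import *
s=ctrl.read_state();print(s["eef_pos"],s["force"])
p=ctrl.get_image("scene");save(p,"s2.png",(220,130,460,310),3)
```

```text
[717.27793689  67.00299795 105.45039467] [0.27540726 2.47817822 3.70937344]
```

View pics/s2.png

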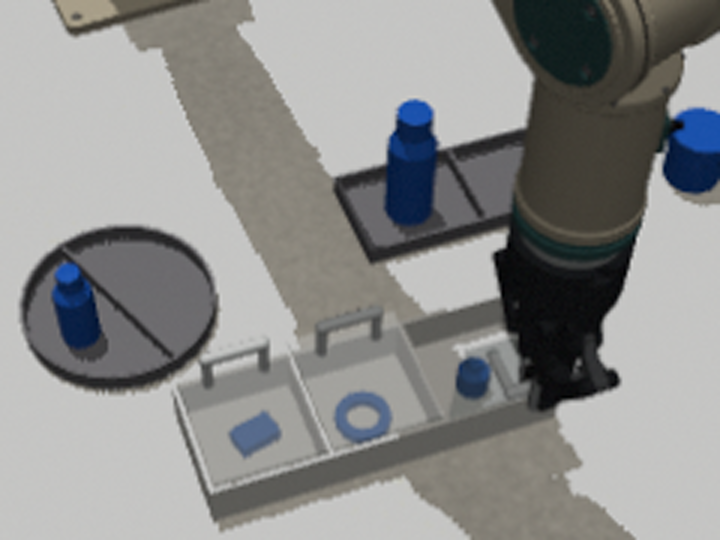

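The scene view shows the lid0 lid raised, the other two shut, the nozzle exposed at (473,378), and both bottles upright. Next I'll release the handle and push the lid further from its near side.

step_arm([
  [[0, 0, 0, 0, 0, 0, 0.76], [0, 0, 0, 0, 0, 0, 0.76], [0, 0, 0, 0, 0, 0, 0.76], [0, 0, 0, 0, 0, -0.1, 0.76], [0, 0, 0, 0, 0, -0.2, 0.76], [0, 0, 0, 0, 0, -0.2, 0.76], [0, 0, 0, 0, -0.2, 0, 1], [0, 0, 0, 0, -0.3, 0, 1], [0, 0, 0, 0, -0.05, 0, 1], [0, 0, 0, 0, 0, 0, 1]],
])

```text
clock: 17.3
eef_pos: [631.8, 65.4, 180.3]
tool_rot: [-3.141, 0.001, 1.572]
force: [1.1, 0.1, 1.0]
width: -0.2
gripper_force: 0.0
```

step_arm([
  [[0, 0, 0, 0, 0, 0.2, 1], [0, 0, 0, 0, 0, 0.2, 1], [0, 0, 0, 0, 0, 0.15, 1], [0, 0, 0, 0, 0, 0, 1], [0, 0, 0, 0, 0.12, 0, 1], [0, 0, 0, 0, 0.1, 0, 1], [0, 0, 0, 0, 0.1, 0, 1], [0, 0, 0, 0, 0.05, 0, 1], [0, 0, 0, 0, 0, 0, 1]],
])

```text
clock: 18.2
eef_pos: [690.6, 65.8, 97.8]
tool_rot: [3.139, -0.0, 1.57]
force: [0.3, 0.2, -0.4]
width: -0.0
gripper_force: 0.0
```

step_arm([
  [[0, 0, 0, 0, -0.2, -0.15, 0.5], [0, 0, 0, 0, -0.3, -0.15, 0.5], [0, 0, 0, 0, -0.3, -0.1, 0.5], [0, 0, 0, 0, 0, 0, 0.5], [0, 0, 0, 0, 0, 0, 0.5]],
])

```text
clock: 18.7
eef_pos: [568.7, 65.9, 158.1]
tool_rot: [3.14, 0.0, 1.572]
force: [0.4, 0.2, -0.1]
width: 42.8
gripper_force: 0.0
```

Run:
```python
from fit import *
P["nozzle"]=[(4,13,27,13),(27,13,38,5)]
s=ctrl.read_state();print(s["eef_pos"])
p=ctrl.get_image("wrist");r,f=fit([p],"nozzle",(629,69));print(r,f)
i=p["img"].copy();m=(rend(p,cyl(P["nozzle"],*r))>.5).astype(np.uint8)
cv2.drawContours(i,cv2.findContours(m,0,1)[0],-1,(255,255,0),1);p["img"]=i;save(p,"w3.png")
```

```text
[568.73875179  65.94842731 158.07133245]
[629.99291229  69.60063171] 0.4555237939598197
```

View pics/w3.png

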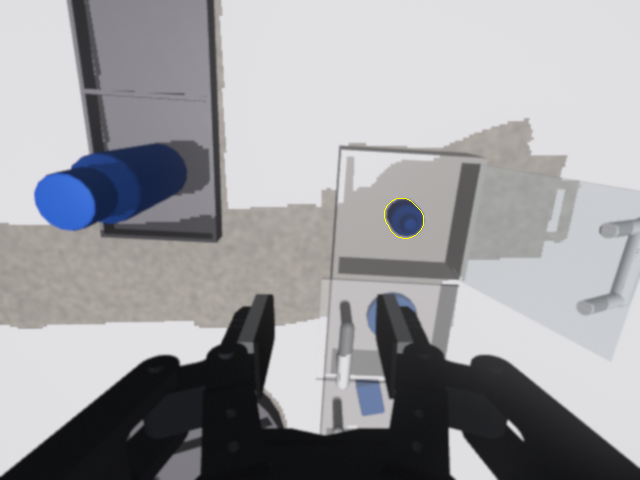

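The lid is open well past vertical, and the nozzle outline fits at (404,218).

step_arm([
  [[0, 0, 0, 0.02, 0.2, 0, 0.55], [0, 0, 0, 0.005, 0.2, 0, 0.55], [0, 0, 0, 0, 0, 0.2, 0.55], [0, 0, 0, 0, 0, 0.25, 0.55], [0, 0, 0, 0, 0, 0.2, 0.55], [0, 0, 0, 0, 0, 0, 0.55], [0, 0, 0, 0, 0, 0, 0.55]],
])

```text
clock: 19.45
eef_pos: [629.7, 69.7, 58.8]
tool_rot: [-3.141, -0.0, 1.571]
force: [0.2, -0.2, 1.1]
width: 38.9
gripper_force: 0.0
```

step_arm([
  [[0, 0, 0, 0, 0, 0.15, 0.55], [0, 0, 0, 0, 0, 0.12, 0.55], [0, 0, 0, 0, 0, 0.06, 0.55], [0, 0, 0, 0, 0, 0.015, 0.55], [0, 0, 0, 0, 0, 0, 0.55], [0, 0, 0, 0, 0, 0, 0.7], [0, 0, 0, 0, 0, 0, 1], [0, 0, 0, 0, 0, 0, 1], [0, 0, 0, 0, 0, 0, 1], [0, 0, 0, 0, 0, 0, 1], [0, 0, 0, 0, 0, 0, 1]],
])

```text
clock: 20.55
eef_pos: [630.2, 69.8, 8.9]
tool_rot: [3.139, -0.0, 1.571]
force: [0.0, 0.2, 6.4]
width: 23.2
gripper_force: 59.2
```

step_arm([
  [[0, 0, 0, 0, 0, -0.1, 1], [0, 0, 0, 0, 0, -0.2, 1], [0, 0, 0, 0, 0, -0.25, 1], [0, 0, 0, 0, 0, -0.3, 1], [0, 0, 0, 0.08, -0.1, 0, 1], [0, 0, 0, 0.15, -0.22, 0, 1], [0, 0, 0, 0.15, -0.22, 0, 1], [0, 0, 0, 0.15, -0.22, 0, 1], [0, 0, 0, 0.15, -0.22, 0, 1], [0, 0, 0, 0.12, -0.18, 0, 1], [0, 0, 0, 0.05, -0.07, 0, 1], [0, 0, 0, 0, 0, 0, 1]],
])

```text
clock: 21.75
eef_pos: [443.6, 198.5, 135.8]
tool_rot: [3.141, -0.001, 1.574]
force: [-0.0, 0.4, -0.6]
width: 23.1
gripper_force: 59.0
```

step_arm([
  [[0, 0, 0, 0, 0, 0, 1], [0, 0, 0, 0, 0, 0.2, 1], [0, 0, 0, 0, 0, 0.25, 1], [0, 0, 0, 0, 0, 0.2, 1], [0, 0, 0, 0, 0, 0.1, 1], [0, 0, 0, 0, 0, 0.05, 1], [0, 0, 0, 0, 0, 0, 1], [0, 0, 0, 0, 0, 0, 1]],
])

```text
clock: 22.55
eef_pos: [445.6, 196.8, 15.4]
tool_rot: [3.14, -0.0, 1.57]
force: [0.2, 0.9, 0.2]
width: 23.2
gripper_force: 59.0
```

step_arm([
  [[0, 0, 0, 0, 0, 0.03, 1], [0, 0, 0, 0, 0, 0.017, 1], [0, 0, 0, 0, 0, 0, 1], [0, 0, 0, 0, 0, 0, 1], [0, 0, 0, 0, 0, 0, 0.62], [0, 0, 0, 0, 0, 0, 0.62], [0, 0, 0, 0, 0, 0, 0.62], [0, 0, 0, 0, 0, -0.1, 0.62], [0, 0, 0, 0, 0, -0.2, 0.62], [0, 0, 0, 0, 0, -0.3, 0.62], [0, 0, 0, 0, 0, -0.3, 0.3], [0, 0, 0, 0, 0, 0, 0.1]],
])

```text
clock: 23.75
eef_pos: [447.6, 198.9, 147.9]
tool_rot: [3.132, -0.005, 1.571]
force: [1.6, 0.2, 0.1]
width: 60.7
gripper_force: 0.0
```

step_arm([
  [[0, 0, 0, 0.2, 0.06, 0, 0.1], [0, 0, 0, 0.25, 0.08, 0, 0.1], [0, 0, 0, 0.25, 0.08, 0, 0.1], [0, 0, 0, 0.25, 0.08, 0, 0.1], [0, 0, 0, 0.11, 0.03, 0, 0.1], [0, 0, 0, 0, 0, 0, 0.1], [0, 0, 0, 0, 0, 0, 0.1]],
])

```text
clock: 24.45
eef_pos: [493.3, 355.1, 142.0]
tool_rot: [-3.14, 0.002, 1.571]
force: [-0.2, -0.5, -0.5]
width: 77.1
gripper_force: 0.0
```

Run:
```python
from fit import *
s=ctrl.read_state();print(s["eef_pos"],s["width"])
p=ctrl.get_image("wrist");r,f=fit([p],"jar",(496,355.5));print(r,f)
q=ctrl.get_image("top")
import numpy as np
i=np.hstack([cv2.resize(p["img"],(400,300)),cv2.resize(q["img"][150:390,100:420],(400,300))])
cv2.imwrite("pics/w4.png",i[...,::-1])
```

```text
[493.27256572 355.08246632 142.00903492] 77.14836889812224
[495.82196999 354.85065937] 0.1668396949878459
```

View pics/w4.png

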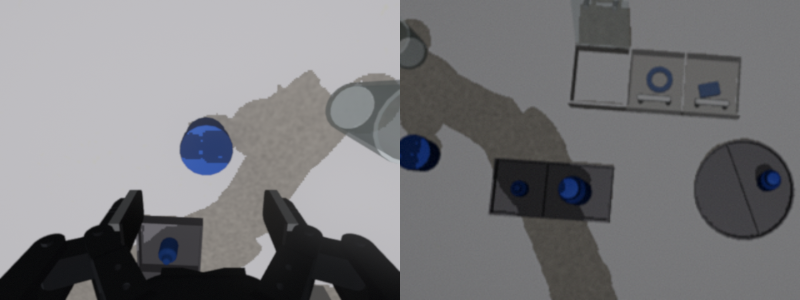

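The nozzle stands in the small bay at (519,188) and the tall bottle in the larger. The jar is centred at (206,148) in the wrist view. Now to pick up the jar.

step_arm([
  [[0, 0, 0, 0, 0.017, 0.15, 0.1], [0, 0, 0, 0, 0, 0.2, 0.1], [0, 0, 0, 0, 0, 0.2, 0.1], [0, 0, 0, 0, 0, 0.18, 0.1], [0, 0, 0, 0, 0, 0.07, 0.1], [0, 0, 0, 0, 0, 0, 0.1], [0, 0, 0, 0, 0, 0, 1], [0, 0, 0, 0, 0, 0, 1], [0, 0, 0, 0, 0, 0, 1], [0, 0, 0, 0, 0, 0, 1], [0, 0, 0, 0, 0, 0, 1]],
])

```text
clock: 25.65
eef_pos: [497.6, 356.9, 24.7]
tool_rot: [3.139, -0.002, 1.571]
force: [-0.1, -1.0, 6.7]
width: 53.9
gripper_force: 63.9
```

step_arm([
  [[0, 0, 0, 0, 0, -0.1, 1], [0, 0, 0, 0, 0, -0.2, 1], [0, 0, 0, 0, 0, -0.25, 1], [0, 0, 0, 0, 0, -0.25, 1], [0, 0, 0, 0, 0, -0.15, 1], [0, 0, 0, -0.12, -0.01, 0, 1], [0, 0, 0, -0.24, -0.03, 0, 1], [0, 0, 0, -0.28, -0.03, 0, 1], [0, 0, 0, -0.28, -0.04, 0, 1], [0, 0, 0, -0.28, -0.04, 0, 1], [0, 0, 0, -0.28, -0.04, 0, 1], [0, 0, 0, -0.28, -0.04, 0, 1]],
])

```text
clock: 26.85
eef_pos: [461.6, 90.5, 166.4]
tool_rot: [3.14, 0.0, 1.571]
force: [1.5, -0.3, -0.9]
width: 54.3
gripper_force: 63.6
```

step_arm([
  [[0, 0, 0, -0.28, -0.04, 0, 1], [0, 0, 0, -0.28, -0.04, 0, 1], [0, 0, 0, -0.28, -0.03, 0, 1], [0, 0, 0, -0.26, -0.03, 0, 1], [0, 0, 0, -0.2, -0.02, 0, 1], [0, 0, 0, -0.14, -0.02, 0, 1], [0, 0, 0, 0, 0, 0, 1], [0, 0, 0, 0, 0, 0, 1], [0, 0, 0, 0, 0, 0, 1]],
])

```text
clock: 27.75
eef_pos: [435.3, -122.6, 165.8]
tool_rot: [3.141, -0.0, 1.573]
force: [0.7, -0.3, -0.8]
width: 54.1
gripper_force: 63.6
```

step_arm([
  [[0, 0, 0, 0, 0.01, 0.2, 1], [0, 0, 0, 0, 0, 0.25, 1], [0, 0, 0, 0, 0, 0.2, 1], [0, 0, 0, 0, 0, 0.15, 1], [0, 0, 0, 0, 0, 0.07, 1], [0, 0, 0, 0, 0, 0.03, 1], [0, 0, 0, 0, 0, 0, 1], [0, 0, 0, 0, 0, 0.01, 1], [0, 0, 0, 0, 0, 0, 1], [0, 0, 0, 0, 0, 0, 1]],
])

```text
clock: 28.75
eef_pos: [436.9, -123.9, 29.4]
tool_rot: [3.14, 0.0, 1.571]
force: [-0.3, -1.5, -0.3]
width: 54.2
gripper_force: 63.6
```

step_arm([
  [[0, 0, 0, 0, 0, 0.01, 1], [0, 0, 0, 0, 0, 0, 1], [0, 0, 0, 0, 0, 0, 0.1], [0, 0, 0, 0, 0, 0, 0.1], [0, 0, 0, 0, 0, 0, 0.1], [0, 0, 0, 0, 0, -0.1, 0.1], [0, 0, 0, 0, 0, -0.2, 0.1], [0, 0, 0, 0, 0, -0.3, 0.1], [0, 0, 0, 0, 0, -0.3, 0.1], [0, 0, 0, 0, 0, -0.2, 0.1], [0, 0, 0, -0.2, -0.15, 0, 0.1], [0, 0, 0, -0.2, 0, 0, 0.1]],
])

```text
clock: 29.95
eef_pos: [411.7, -184.2, 193.3]
tool_rot: [-3.14, 0.001, 1.572]
force: [0.4, -0.6, -0.9]
width: 77.0
gripper_force: 0.0
```

step_arm([
  [[0, 0, 0, -0.3, 0, 0, 0.1], [0, 0, 0, -0.3, 0, 0, 0.1], [0, 0, 0, -0.3, 0, 0, 0.1], [0, 0, 0, -0.3, 0, 0, 0.1], [0, 0, 0, 0, 0, 0, 0.1], [0, 0, 0, 0, 0, 0, 0.1]],
])

```text
clock: 30.55
eef_pos: [413.2, -364.5, 191.7]
tool_rot: [-3.141, -0.001, 1.568]
force: [0.7, 0.8, -0.7]
width: 77.0
gripper_force: 0.0
```

Run:
```python
from fit import *
P["nozzle"]=[(3,13,26,13),(26,13,37,5)]
for k in P:
    if k!="nozzle": P[k]=[(a+3,b,c+3,d) for a,b,c,d in P[k]]
ps=[ctrl.get_image("top"),ctrl.get_image("scene")]
for n,x in dict(tall_bottle=(441,103),nozzle=(445,197),jar=(437,-124),small_bottle=(461,-198)).items():
    print(n,[ (np.round(r,1),round(f,2)) for r,f in [fit([p],n,x) for p in ps]])
i=np.hstack([cv2.resize(ps[0]["img"][150:390,100:420],(400,300)),cv2.resize(ps[1]["img"][120:330,200:480],(400,300))])
cv2.imwrite("pics/end.png",i[...,::-1])
```

```text
tall_bottle [(array([439.7, 102.3]), np.float64(0.4)), (array([438.4, 103.9]), np.float64(0.2))]
nozzle [(array([444.9, 195. ]), np.float64(0.39)), (array([444.9, 195.6]), np.float64(0.29))]
jar [(array([ 437.7, -125.2]), np.float64(0.12)), (array([ 435.2, -124.2]), np.float64(0.15))]
small_bottle [(array([ 461. , -197.9]), np.float64(0.5)), (array([ 462.1, -198.8]), np.float64(0.35))]
```

View pics/end.png

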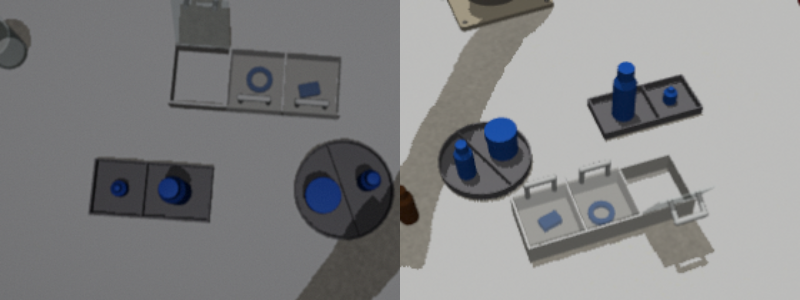

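All four things stand upright in their bays: tall bottle (625,95), nozzle (670,95), jar (501,140) and small bottle (464,160) in the right half of the picture. Only lid0 is open, and the arm is clear of everything.

```bash
python3 -c "
from cell import ctrl
print(ctrl.finish_job())"
```

```text
the job is handed in; nothing more can be done
None
```

I handed the job in at about 31 s. In the last pictures all four things stand upright in their correct bays, only the nozzle's lid is open, and the arm is clear; the hand-in call did not return a verdict.

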